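Find the free socket bay in the bench power box

TASK

One of the four identical tip-up covers on the bench power box hides the free sockets for the microscope lamp: press the ribbed strip along the back of the covers with a fingertip to find the one that rocks (the others stay firm), then push that cover open until it stands fully upright, and take the hand away so that it stays open by itself. Use the fingertips only, do not lean hard on the covers, and leave the things lying about on the bench where they are.

Things in the scene. Friction and masses are not known exactly. Their poses are not given: they have to be found in the camera images.
- power_box: Fixed aluminium box, 120 mm deep (its x) by 392 long (its y) by 80 high. Origin: centre of its underside, on the bench; x to its back (away from the robot), z up. Four bays in a row, centres at y = +141, +47, -47, -141 mm, each shut by a cover flush with the box top. Rigid rim: 8 mm front and back, 11 mm ends, 6 mm webs. Three bays are filled by sealed units; one has only sockets, 28 mm above the bench.
- cover_a (a joint): Tip angle (rad) of cover a, leftmost (+y): a cream plate 100 (x) by 84 by 6 mm on a pin along the box's y, 77 mm above the bench, 6 mm behind the box's centre line. 0 = flush; grows as its back goes down and its front edge rises; 1.57 upright, stop at 1.6. Over a sealed unit it stays firm (under 0.05); the one that rocks gives at about 3 N on its strip and stays at any angle.
- cover_a_strip (a point): Centre of the ribbed press strip on the top face of cover a: 28 mm behind its pin, 16 mm ahead of its back edge, half-way along y. Moves with the cover; axes as the box's when shut.
- cover_a_front (a point): Middle of the front edge of cover a (nearest the robot), on its top face, 56 mm ahead of its pin. Moves with the cover, rising as it tips. Flush when shut: nothing gets under it.
- cover_b (a joint): Tip angle (rad) of cover b, second from left: a cream plate 100 (x) by 84 by 6 mm on a pin along the box's y, 77 mm above the bench, 6 mm behind the box's centre line. 0 = flush; grows as its back goes down and its front edge rises; 1.57 upright, stop at 1.6. Over a sealed unit it stays firm (under 0.05); the one that rocks gives at about 3 N on its strip and stays at any angle.
- cover_b_strip (a point): Centre of the ribbed press strip on the top face of cover b: 28 mm behind its pin, 16 mm ahead of its back edge, half-way along y. Moves with the cover; axes as the box's when shut.
- cover_b_front (a point): Middle of the front edge of cover b (nearest the robot), on its top face, 56 mm ahead of its pin. Moves with the cover, rising as it tips. Flush when shut: nothing gets under it.
- cover_c (a joint): Tip angle (rad) of cover c, third from left: a cream plate 100 (x) by 84 by 6 mm on a pin along the box's y, 77 mm above the bench, 6 mm behind the box's centre line. 0 = flush; grows as its back goes down and its front edge rises; 1.57 upright, stop at 1.6. Over a sealed unit it stays firm (under 0.05); the one that rocks gives at about 3 N on its strip and stays at any angle.
- cover_c_strip (a point): Centre of the ribbed press strip on the top face of cover c: 28 mm behind its pin, 16 mm ahead of its back edge, half-way along y. Moves with the cover; axes as the box's when shut.
- cover_c_front (a point): Middle of the front edge of cover c (nearest the robot), on its top face, 56 mm ahead of its pin. Moves with the cover, rising as it tips. Flush when shut: nothing gets under it.
- cover_d (a joint): Tip angle (rad) of cover d, rightmost: a cream plate 100 (x) by 84 by 6 mm on a pin along the box's y, 77 mm above the bench, 6 mm behind the box's centre line. 0 = flush; grows as its back goes down and its front edge rises; 1.57 upright, stop at 1.6. Over a sealed unit it stays firm (under 0.05); the one that rocks gives at about 3 N on its strip and stays at any angle.
- cover_d_strip (a point): Centre of the ribbed press strip on the top face of cover d: 28 mm behind its pin, 16 mm ahead of its back edge, half-way along y. Moves with the cover; axes as the box's when shut.
- cover_d_front (a point): Middle of the front edge of cover d (nearest the robot), on its top face, 56 mm ahead of its pin. Moves with the cover, rising as it tips. Flush when shut: nothing gets under it.
- objective: Bystander: steel microscope objective standing on the bench, 29 mm across, 46 mm high, loose. Origin: centre of its underside.
- oil_bottle: Bystander: small amber immersion-oil bottle, 30 mm across, 68 mm high, loose, standing on the bench. Origin: centre of its underside.
- slide_box: Bystander: flat closed slide box 85 by 100 by 26 mm, loose, on the bench behind the power box. Origin: centre of its underside.
- driver: Bystander: screwdriver 150 mm long with a black handle, loose, lying on the bench behind the power box. Origin: its underside, near the middle; lies along its own x.

How it is judged:
On the way:
1. the fingers press a cover and it rocks (tips by 0.12 rad or more) (contact force between the fingers and power_box above 0.5 N and (value of joint cover_a between 0.12 and 1.2 rad or value of joint cover_b between 0.12 and 1.2 rad or value of joint cover_c between 0.12 and 1.2 rad or value of joint cover_d between 0.12 and 1.2 rad)), for 0.05 s.
At the end, for the whole second after the job is handed in: The cover that rocks stands upright (tipped by more than 1.25 rad) and at rest, the other three are shut (under 0.08 rad), and each of the four loose things on the bench is within 15 mm of where it was (((value of joint cover_a above 1.25 rad and velocity of joint cover_a between -0.05 and 0.05 rad/s and value of joint each of cover_b, cover_c, cover_d below 0.08 rad) or (value of joint cover_b above 1.25 rad and velocity of joint cover_b between -0.05 and 0.05 rad/s and value of joint each of cover_a, cover_c, cover_d below 0.08 rad) or (value of joint cover_c above 1.25 rad and velocity of joint cover_c between -0.05 and 0.05 rad/s and value of joint each of cover_a, cover_b, cover_d below 0.08 rad) or (value of joint cover_d above 1.25 rad and velocity of joint cover_d between -0.05 and 0.05 rad/s and value of joint each of cover_a, cover_b, cover_c below 0.08 rad)) and distance of each of objective, oil_bottle, slide_box, driver from where it was at the start of the episode below 0.015 m); the robot touches nothing.
It fails at once if a thing on the bench is moved or picked up (15 mm or more) (not (distance of each of objective, oil_bottle, slide_box, driver from where it was at the start of the episode below 0.015 m)).
It fails at once if a finger leans on the power box with more than 60 N (contact force between the fingers and power_box above 60 N).
It fails at once if something other than the fingers presses on the power box (over 5 N) (contact force between the arm and power_box above 5 N).
It also fails if it takes over 54 s, if anything falls off the work surface, if the arm or the gripper's body presses on something with over 40 N, if the wrist force passes 120 N, or if a joint passes its speed limit or range.

ROBOT

A 7-joint arm with a two-finger parallel gripper is mounted at the origin on the work surface. World frame = base frame: x ahead of the robot, y to its left, z up, the work surface at z = 0. Lengths are in m, angles in rad, forces in N, time in s.
With the tool pointing down it reaches from about 0.425 to 0.875 m from the base axis. Payload 4.7 kg.
Tool frame: the origin (TCP) lies midway between the tips of the shut fingers; the grasp point (between the pads) lies 19 mm behind it (ctrl.grip_depth is the distance from the TCP to the grasp point, in m); z points along the fingers, y is the direction in which the jaws open and shut (so a half turn about z gives the same grasp; the last joint's range is limited). The gripper opens to 87 mm and grips with 3 to 60 N. Pads are 19 mm wide; open, the fingers measure 117 mm over their backs; the gripper's body (75 mm by 190 mm) begins 51 mm behind the grasp point.
Start: joints at [1.119, 0.321, -0.07, 1.45, 0.023, 1.371, -0.057], TCP at [0.292, -0.581, 0.223] pointing down, gripper open.
Joint ranges: [-2.86, 2.86], [-0.3, 2.09], [-1.38, 1.24], [0.06, 2.45], [-1.56, 4.7], [0.09, 2.05], [-2.69, 2.69]. Speed limits (rad/s): [2.57, 2.57, 3.14, 3.14, 3.14, 3.14, 3.14].

INTERFACE

Orientations are given as a rotation vector (axis times angle).
In Python, from bench import ctrl gives the robot as it stands. The module is installed in compiled form; this text tells all that it offers.
- The arm moves only by the shell command python3 -m inch 'ROWS' [FORCE]. ROWS is JSON, a list of rows, each a list of 5 numbers: the opening, from -1 (shut) to 1 (fully open), so that 0 is half open, then the shift along the tool's x, y, z in mm, then the turn about the tool's z in rad. In form: [[fingers, tx, ty, tz, twist], ...]. A call has 1 to 5 rows; each row shifts and turns the pose as measured when the row begins, along the tool's axes as they then stand; what a row does not reach is not made up. A row lasts 1/8 s, in which the tool goes at most 62.5 mm and 10.7 degrees, less where a joint would pass 70% of its speed; a pose out of reach is approached as far as the arm can. A call is refused whole if a number of a shift passes 62.5 or a number of a turn 0.188, either way. A call with a gripper value outside its range is refused whole. The fingers move at their own pace and stop on an object; FORCE is the grip in N (left out, the last holds). Time passes only in rows, so rows that do not move let the fingers close. It gives the time, the measured TCP pose, the force and the opening at its end, in the units of the state.
- ctrl.get_state(): the state, without advancing time (a new reading comes with each control period).
- ctrl.get_image(name): name is "scene" or "top" or "wrist"; returns a dict with "color" (400x640x3 uint8, red, green, blue), "range_z" (400x640 float32, m along the optical axis (not along the pixel's ray), 0 where there is no reading), "K" (3x3 intrinsics, pixels), "R" (3x3) and "t" (3): a world point X has camera coordinates R X + t. Camera axes: x right, y down, z forward; pixel columns grow to the right and rows downward; lengths in m; the calibration is good to about 2 mm. A picture is of the moment at which its call begins.
- ctrl.close_job(): hands the job in, once; it reports no verdict.
The state is a dict: "time": time; "joint_positions": joint angles; "qd": joint speeds; "joint_torque": joint torques, N m; "position": TCP position; "tool_rot": TCP orientation; "ft_force": force on the tool from outside, world axes, zero at the start; "torque": the same for the moment, N m; "grip_width": opening from 0.0 (shut) to 1.0 (fully open).
Only numpy, scipy, OpenCV 4.12 (cv2) and the standard library are available. Lean on these libraries where they do the work, as an engineer would, in place of code of your own. Each camera call takes 0.05 s, during which the arm holds its last target. There are 200 camera calls.

## Working session

There is one attempt and no reset: what is moved stays moved. The work goes in short steps, Python scripts to look and compute and a shell command to move; the robot and the scene stay as the last step left them, time stands still between calls to the robot, and variables do not carry over. Pictures are saved under pics/ and viewed, about 8 in all and at most 12, crops included, and the job is handed in when it is done.

```bash
mkdir -p pics
cat > h.py <<'E'
from bench import ctrl
import numpy as np, cv2
def shot(n,f):
    d=ctrl.get_image(n); cv2.imwrite('pics/'+f+'.png',d['color'][:,:,::-1]); np.savez('pics/'+f,**d); return d
def w(d,u,v,z=None):
    r=np.linalg.inv(d['K'])@np.array([u,v,1.]); R,t=d['R'],d['t']
    if z is None: return R.T@(r*d['range_z'][int(v),int(u)]-t)
    c=-R.T@t; k=R.T@r; return c+k*(z-c[2])/k[2]
E
python3 - <<'E'
from h import *
shot('top','top0');shot('scene','sc0')
s=ctrl.get_state();print(s['time'],s['position'],s['tool_rot'],s['ft_force'])
import cv2;cv2.Rodrigues
print(cv2.Rodrigues(np.array(s['tool_rot']))[0].round(3))
E
```

```text
0.1 [ 0.29168187 -0.58030008  0.22157735] [-3.05510352e+00 -7.24813428e-01  8.04966421e-04] [ 0.4398093   0.21812245 -0.35908873]
[[ 0.893  0.449 -0.001]
 [ 0.449 -0.893  0.002]
 [-0.    -0.002 -1.   ]]
```

View pics/top0.png

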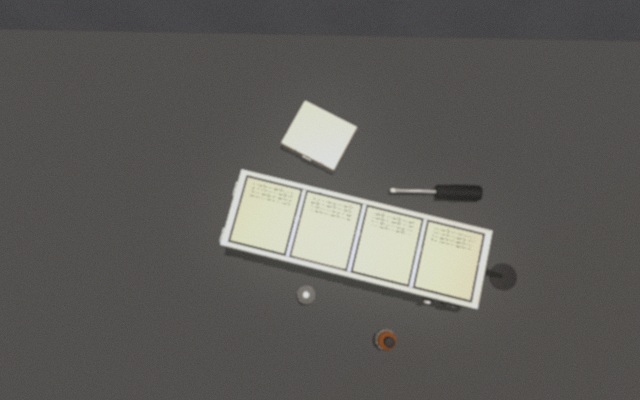

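View pics/sc0.png

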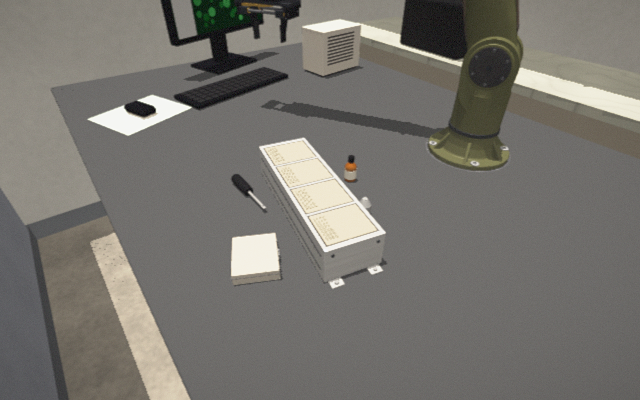

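The top view shows the box tilted. Its corners are at about (243,171), (492,231), (478,306) and (222,243), with the strips along the upper edge. The objective is at (306,295), the bottle at (386,340), the slide box at (319,136) and the driver at about (437,191).

```bash
python3 - <<'E'
from h import *
d=np.load('pics/top0.npz')
P=[w(d,u,v,.08) for u,v in [(243,171),(492,231),(478,306),(222,243)]]
print(np.round(P,4)); print('depth z',[w(d,u,v).round(3) for u,v in [(270,215),(450,260),(306,295),(386,340)]])
# refine with mask
z=d['range_z'];K=d['K'];vv,uu=np.mgrid[0:400,0:640]
r=np.stack([(uu-K[0,2])/K[0,0]*z,(vv-K[1,2])/K[1,1]*z,z],-1)
X=(r-d['t'])@d['R']
m=(abs(X[...,2]-.08)<.02)&(z>0)
m=cv2.morphologyEx(m.astype(np.uint8),cv2.MORPH_OPEN,np.ones((9,9)))
pts=X[m>0];print(len(pts),np.median(pts[:,2]))
xy=pts[:,:2].astype(np.float32);rc=cv2.minAreaRect(xy);print(rc)
print(cv2.boxPoints(rc), xy.mean(0))
E
python3 - <<'E'
import cv2
im=cv2.imread('pics/top0.png')[160:315,210:500]
cv2.imwrite('pics/c1.png',cv2.resize(im,None,fx=2.75,fy=2.75,interpolation=cv2.INTER_CUBIC))
E
```

```text
[[ 0.6222  0.1411  0.08  ]
 [ 0.5368 -0.2362  0.08  ]
 [ 0.4259 -0.2112  0.08  ]
 [ 0.5115  0.1677  0.08  ]]
depth z [array([0.555, 0.098, 0.08 ]), array([ 0.492, -0.171,  0.084]), array([0.437, 0.042, 0.046]), array([ 0.374, -0.078,  0.069])]
17780 0.0804026950332761
((0.5263673663139343, -0.032641008496284485), (0.3927016258239746, 0.11968857795000076), 76.33755493164062)
[[ 0.4218381  -0.2093006 ]
 [ 0.53814    -0.23757121]
 [ 0.6308966   0.14401859]
 [ 0.51459473  0.1722892 ]] [ 0.526803  -0.0383364]
```

View pics/c1.png

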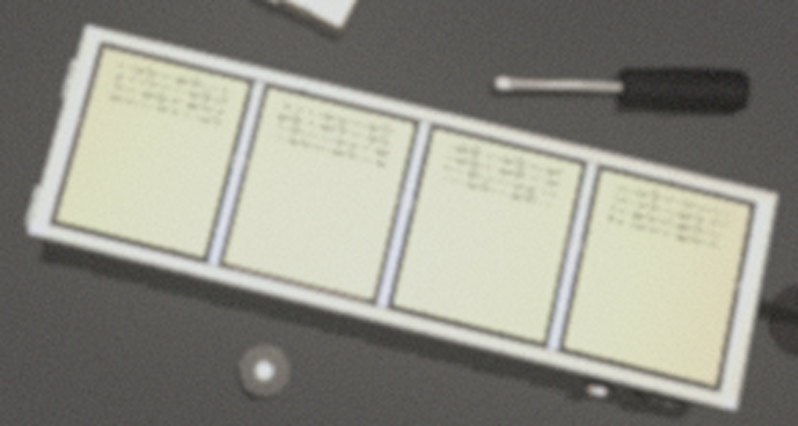

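```bash
cat >> h.py <<'E'
_d=np.load('pics/top0.npz')
P=np.array([w(_d,210+u/2.75,160+v/2.75,.08)[:2] for u,v in [(87,28),(775,193),(738,408),(30,235)]])
C=np.mean([P.mean(0),(.5264,-.0326)],0)
e=(P[0]-P[1])+(P[3]-P[2]); YAW=np.mean([np.arctan2(-e[0],e[1]),np.radians(-13.66)])
B=np.array([[np.cos(YAW),-np.sin(YAW)],[np.sin(YAW),np.cos(YAW)]])
def rep(bx=None,by=None,z=None):
    s=ctrl.get_state();p=s['position'];R=cv2.Rodrigues(np.array(s['tool_rot']))[0]
    print('t',round(s['time'],2),'box mm',(B.T@(p[:2]-C)*1e3).round(1),'z',round(p[2]*1e3,1),'F',np.round(s['ft_force'],1),'g',s['grip_width'])
    if bx is not None:
        tw=np.r_[C+B@np.array([bx,by])/1e3,z/1e3]
        yaw=np.arctan2(R[1,0],R[0,0]); 
        print('tool delta mm',(R.T@(tw-p)*1e3).round(1),'twist',round(yaw-YAW,3))
E
python3 -c "
from h import *
print(P,C,np.degrees(YAW));rep(34,-141,150)"
python3 -m inch '[[-1,0,0,0,0.175],[-1,0,0,0,0.175],[-1,0,0,0,0.175],[-1,0,0,0,0.172]]' 20; python3 -c "
from h import *
rep(34,-141,130)"
```

```text
[[ 0.62340238  0.14323613]
 [ 0.53801257 -0.23601594]
 [ 0.42253532 -0.21160874]
 [ 0.50783426  0.16909926]] [ 0.52467307 -0.03321116] -13.15934556915008
t 0.1 box mm [-102.3 -585.8] z 221.6 F [ 0.4  0.2 -0.4] g 0.9976426478974815
tool delta mm [ 389.7 -254.    72. ] twist 0.696
time: 0.6
position: [0.2909, -0.5791, 0.2187]
tool_rot: [-3.111, 0.396, 0.006]
ft_force: [-0.4, -0.2, -0.6]
grip_width: 0.63
t 0.6 box mm [-103.4 -584.7] z 218.7 F [-0.4 -0.2 -0.6] g 0.6296234911875426
tool delta mm [ 127.2 -446.4   90.4] twist -0.024
```

```bash
python3 -m inch '[[-1,16,-58,0,-0.02],[-1,16,-58,0,0],[-1,16,-58,0,0],[-1,16,-58,0,0],[-1,16,-58,0,0]]'; python3 -m inch '[[-1,16,-58,0,0],[-1,16,-58,0,0],[-1,16,-40,30,0],[-1,0,0,30,0],[-1,0,0,0,0]]' | tail -1; python3 -c "
from h import *
rep(34,-141,90)"
```

```text
time: 1.23
position: [0.4367, -0.3137, 0.2159]
tool_rot: [-3.112, 0.385, 0.013]
ft_force: [1.2, -0.4, 0.4]
grip_width: 0.066
grip_width: 0.008
t 1.85 box mm [  29.2 -124.7] z 154.3 F [-0.1 -0.3  0.1] g 0.008328000773715148
tool delta mm [ 5.4 16.7 64.2] twist -0.006
```

```bash
python3 -m inch '[[-1,5,17,0,0],[-1,0,0,35,0],[-1,0,0,27,0],[-1,0,0,0,0]]' | tail -2; python3 -c "
from h import *
rep(34,-141,80);shot('wrist','w1')"
```

```text
ft_force: [0.0, -0.1, 0.7]
grip_width: 0.004
t 2.35 box mm [  37.9 -150.8] z 96.3 F [ 0.  -0.1  0.7] g 0.0036185681193319726
tool delta mm [-4.1 -9.7 16.4] twist -0.015
```

View pics/w1.png

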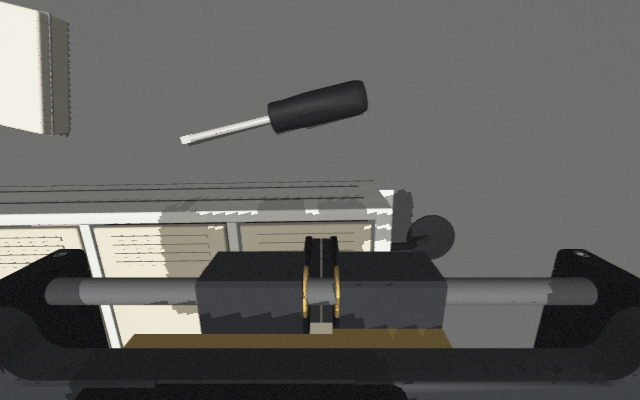

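The wrist view shows the shut fingertips (columns 305-340) over cover d, which spans columns 240-375. I'll press it in small steps.

```bash
python3 -m inch '[[-1,-4,-9,10,0],[-1,0,0,0,0]]' | tail -2;python3 -c "
from h import *
rep(34,-141,80)"; python3 -m inch '[[-1,0,0,3,0],[-1,0,0,0,0]]' | tail -2;python3 -c "
from h import *
rep(34,-141,80)"; python3 -m inch '[[-1,0,0,3,0],[-1,0,0,0,0]]' | tail -2;python3 -c "
from h import *
rep(34,-141,80)"
```

```text
ft_force: [-0.5, -0.0, 0.3]
grip_width: 0.004
t 2.65 box mm [  36.9 -142.4] z 90.1 F [-0.5 -0.   0.3] g 0.004305842741945324
tool delta mm [-3.  -1.3 10.1] twist -0.016
ft_force: [0.9, -0.6, 0.8]
grip_width: 0.001
t 2.9 box mm [  37.8 -142.3] z 88.2 F [ 0.9 -0.6  0.8] g 0.0008387080605167296
tool delta mm [-3.9 -1.2  8.2] twist -0.016
ft_force: [0.1, 0.5, -0.3]
grip_width: 0.003
t 3.15 box mm [  38.  -142.3] z 85.3 F [ 0.1  0.5 -0.3] g 0.003339752360687851
tool delta mm [-4.1 -1.2  5.2] twist -0.016
```

```bash
python3 -m inch '[[-1,-4,-1,3,0],[-1,0,0,0,0]]' | tail -2;python3 -c "
from h import *
rep(34,-141,80)"; python3 -m inch '[[-1,0,0,3,0],[-1,0,0,0,0]]' | tail -2;python3 -c "
from h import *
rep(34,-141,80)"; python3 -m inch '[[-1,0,0,3,0]]' | tail -2;python3 -c "
from h import *
rep(34,-141,80)"
```

```text
ft_force: [-0.7, -0.0, -0.2]
grip_width: 0.004
t 3.4 box mm [  33.6 -141.1] z 81.9 F [-0.7 -0.  -0.2] g 0.004256716979063379
tool delta mm [ 0.4 -0.1  1.9] twist -0.016
ft_force: [0.9, -0.7, -0.2]
grip_width: 0.01
t 3.65 box mm [  34.6 -141.3] z 80.4 F [ 0.9 -0.7 -0.2] g 0.00961415481875055
tool delta mm [-0.6 -0.2  0.4] twist -0.016
ft_force: [-9.8, 2.9, 28.3]
grip_width: 0.007
t 3.77 box mm [  34.9 -141.3] z 79.9 F [-9.8  2.9 28.3] g 0.006839917537529428
tool delta mm [-0.9 -0.3 -0.1] twist -0.016
```

Cover d holds firm: 28 N with no travel at z = 79.9. Next is c.

```bash
python3 -m inch '[[-1,0,0,-12,0],[-1,0,-47,0,0],[-1,0,-40,0,0],[-1,0,0,0,0]]' | tail -2;python3 -c "
from h import *
rep(34,-47,82)"
```

```text
ft_force: [-0.3, 0.1, -0.3]
grip_width: 0.009
t 4.28 box mm [ 37.4 -52.9] z 93.2 F [-0.3  0.1 -0.3] g 0.008739809208928558
tool delta mm [-3.6 -5.9 11.2] twist -0.018
```

```bash
python3 -m inch '[[-1,-4,-6,10,-0.01],[-1,0,0,0,0]]' | tail -2;python3 -c "
from h import *
rep(34,-47,80)"; python3 -m inch '[[-1,0,0,2,0],[-1,0,0,0,0],[-1,0,0,1.5,0]]' | tail -2;python3 -c "
from h import *
rep(34,-47,80)"
```

```text
ft_force: [-0.3, 0.1, 0.7]
grip_width: 0.005
t 4.53 box mm [ 33.  -48.1] z 82.0 F [-0.3  0.1  0.7] g 0.005310262236543153
tool delta mm [ 0.9 -1.1  2. ] twist -0.009
ft_force: [-4.3, 2.6, 14.7]
grip_width: 0.006
t 4.9 box mm [ 33.8 -49.7] z 80.0 F [-4.3  2.6 14.7] g 0.006067198144719577
tool delta mm [ 0.1 -2.7  0. ] twist -0.013
```

Cover c is also firm, at 14.7 N with no travel. Next is b.

```bash
python3 -m inch '[[-1,0,0,-12,0],[-1,0,-47,0,0],[-1,0,-40,0,0],[-1,0,0,0,0],[-1,-3,-7,8,0]]' | tail -2;python3 -m inch '[[-1,0,0,0,0]]' | tail -2;python3 -c "
from h import *
rep(34,47,80)"
```

```text
ft_force: [-1.1, -0.6, 0.3]
grip_width: 0.009
ft_force: [-0.8, -1.4, 0.7]
grip_width: 0.002
t 5.65 box mm [33.8 41.7] z 85.1 F [-0.8 -1.4  0.7] g 0.0015386247789678884
tool delta mm [-0.  -5.3  5.1] twist -0.02
```

```bash
python3 -m inch '[[-1,0,-5,3.5,-0.01],[-1,0,0,0,0]]' | tail -2;python3 -c "
from h import *
rep(34,47,80)"; python3 -m inch '[[-1,0,0,2,0],[-1,0,0,0,0],[-1,0,0,1.5,0]]' | tail -2;python3 -c "
from h import *
rep(34,47,80)"
```

```text
ft_force: [0.0, -1.0, -0.6]
grip_width: 0.005
t 5.9 box mm [34.1 45.1] z 81.2 F [ 0.  -1.  -0.6] g 0.005406577125531987
tool delta mm [-0.2 -1.9  1.1] twist -0.012
ft_force: [-0.8, 0.4, 2.9]
grip_width: 0.007
t 6.28 box mm [35.  44.4] z 78.3 F [-0.8  0.4  2.9] g 0.006818506454120401
tool delta mm [-1.  -2.5 -1.7] twist -0.014
```

Cover b gives: z = 78.3 at only 2.9 N. I'll keep pressing.

```bash
python3 -m inch '[[-1,0,-2,3,0],[-1,-1,0,4,0],[-1,0,0,4,0]]' | tail -2;python3 -c "
from h import *
rep(34,47,60)"; python3 -m inch '[[-1,0,0,4,0],[-1,0,0,4,0]]' | tail -2;python3 -c "
from h import *
rep(34,47,60);shot('scene','sc1')"
```

```text
ft_force: [0.3, -1.2, 2.9]
grip_width: 0.003
t 6.65 box mm [35. 46.] z 67.5 F [ 0.3 -1.2  2.9] g 0.0032272981068544137
tool delta mm [-1.2 -1.   7.4] twist -0.014
ft_force: [0.3, -0.1, 1.8]
grip_width: 0.006
t 6.9 box mm [35.5 46.4] z 58.9 F [ 0.3 -0.1  1.8] g 0.00551649687638504
tool delta mm [-1.5 -0.6 -1.1] twist -0.014
```

View pics/sc1.png

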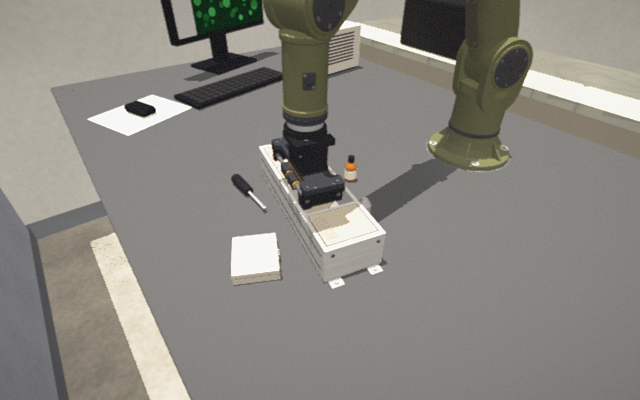

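The gripper is pressing cover b and the loose items are undisturbed, with the driver at (250,192) and the slide box at (255,258). Next I lift, move over to the front side and look.

```bash
python3 -m inch '[[-1,0,0,-40,0],[-1,0,0,-50,0],[-1,0,0,-40,0],[-1,-50,0,0,0],[-1,-60,0,0,0]]' | tail -2; python3 -m inch '[[-1,-50,0,0,0],[-1,0,0,0,0]]' | tail -1; python3 -c "
from h import *
rep(-65,47,98);d=shot('scene','sc2');shot('top','top2')
a=cv2.imread('pics/sc2.png')[120:290,220:420];b=cv2.imread('pics/top2.png')[130:330,200:500]
a=cv2.resize(a,None,fx=3,fy=3);cv2.imwrite('pics/c2.png',a)
cv2.imwrite('pics/c2t.png',cv2.resize(b,None,fx=2.5,fy=2.5))"
```

```text
ft_force: [-1.0, 1.5, 0.2]
grip_width: 0.01
grip_width: 0.005
t 7.83 box mm [-134.7   49. ] z 184.9 F [ 1.1 -0.3 -0.1] g 0.005387613734220049
tool delta mm [68.9  0.6 87.6] twist -0.014
```

View pics/c2.png

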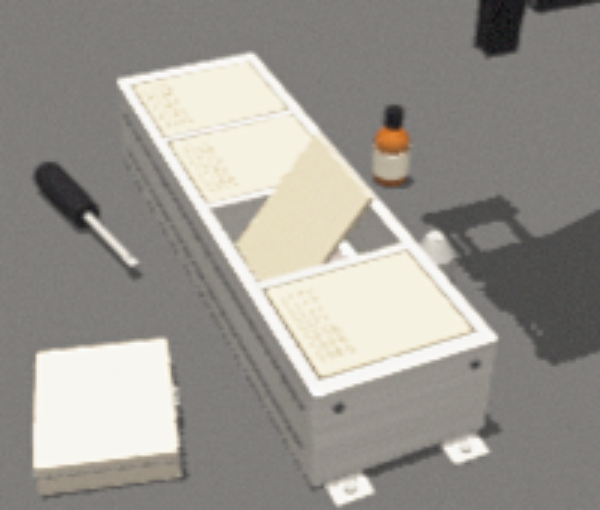

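Cover b stands tilted about 40° and holds there. The others are shut. Next I lower the fingers in front of it and push toward +x.

```bash
python3 -m inch '[[-1,60,0,0,0],[-1,5,0,20,0],[-1,0,0,40,0],[-1,0,0,25,0],[-1,0,0,0,0]]' | tail -1; python3 -c "
from h import *
rep(-14,47,98)"
```

```text
grip_width: 0.008
t 8.55 box mm [-57.5  47.6] z 97.1 F [ 0.6 -0.5  0.7] g 0.00833679294392103
tool delta mm [43.5 -0.3 -0.5] twist -0.019
```

```bash
python3 -m inch '[[-1,6,0,0,0],[-1,6,0,0,0],[-1,6,0,0,0],[-1,6,0,0,0]]' | tail -2; python3 -c "
from h import *
rep(-7,47,98)"; python3 -m inch '[[-1,5,0,0,0],[-1,4,0,0,0]]' | tail -2; python3 -c "
from h import *
rep(-7,47,98)"
```

```text
ft_force: [-2.1, 0.4, 1.0]
grip_width: 0.005
t 9.05 box mm [-29.4  47.7] z 100.4 F [-2.1  0.4  1. ] g 0.005107477789916006
tool delta mm [22.4  0.2  2.7] twist -0.02
ft_force: [-0.8, -0.3, 1.3]
grip_width: 0.006
t 9.3 box mm [-19.3  47.7] z 101.1 F [-0.8 -0.3  1.3] g 0.006434092189097518
tool delta mm [12.2  0.4  3.3] twist -0.02
```

```bash
python3 -m inch '[[-1,4,0,0,0],[-1,3,0,0,0]]' | tail -2; python3 -c "
from h import *
rep(-7,47,98)"; python3 -m inch '[[-1,2,0,0,0],[-1,2,0,0,0]]' | tail -2; python3 -c "
from h import *
rep(-7,47,98)"
```

```text
ft_force: [-1.1, 0.6, 0.2]
grip_width: 0.003
t 9.55 box mm [-11.7  47.5] z 101.2 F [-1.1  0.6  0.2] g 0.0031535859472984723
tool delta mm [4.6 0.4 3.2] twist -0.02
ft_force: [-2.0, 0.8, 0.9]
grip_width: 0.005
t 9.8 box mm [-7.7 47.5] z 101.1 F [-2.   0.8  0.9] g 0.005161691816085853
tool delta mm [0.7 0.5 3.1] twist -0.02
```

```bash
python3 -m inch '[[-1,2,0,0,0],[-1,1.5,0,0,0]]' | tail -2; python3 -c "
from h import *
rep(-7,47,98);shot('scene','sc3')
a=cv2.imread('pics/sc3.png')[120:290,220:420]
cv2.imwrite('pics/c3.png',cv2.resize(a,None,fx=3,fy=3))"
```

```text
ft_force: [-5.8, 1.3, 4.0]
grip_width: 0.004
t 10.05 box mm [-7.6 47.5] z 100.9 F [-5.8  1.3  4. ] g 0.0038262777185842857
tool delta mm [0.6 0.5 2.9] twist -0.019
```

View pics/c3.png

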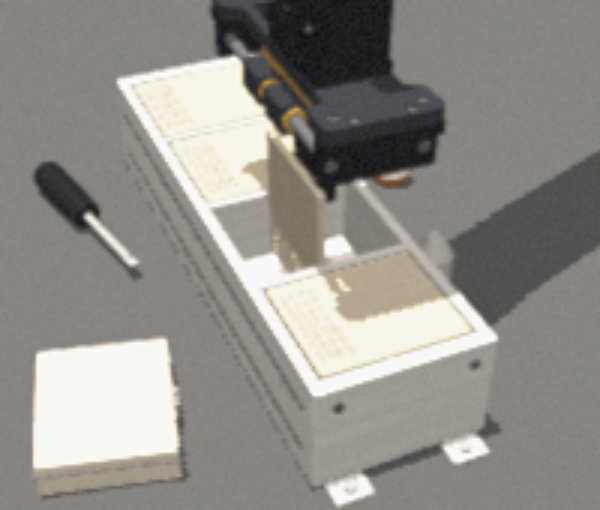

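The cover is upright at about column 295 of the crop. The tool no longer advances and the force has risen to about 6 N, so it is on its stop. I'll back off and lift away.

```bash
python3 -m inch '[[-1,-8,0,0,0],[-1,-30,0,0,0],[-1,-40,0,0,0],[-1,0,0,-50,0],[-1,0,0,-50,0]]' | tail -1; python3 -m inch '[[-1,-40,0,-20,0],[-1,-40,0,0,0],[-1,0,0,0,0],[-1,0,0,0,0]]' | tail -2; python3 -c "
from h import *
rep();shot('top','top4');d=shot('scene','sc4')
a=cv2.imread('pics/sc4.png')[120:290,220:420];b=cv2.imread('pics/top4.png')[90:360,200:520]
a=cv2.resize(a,(400,340));b=cv2.resize(b,(400,340))
cv2.imwrite('pics/c4.png',np.hstack([a,b]))"
```

```text
grip_width: 0.006
ft_force: [-0.4, -0.7, 0.2]
grip_width: 0.006
t 11.22 box mm [-171.9   48.8] z 220.3 F [-0.4 -0.7  0.2] g 0.00568067329123227
```

View pics/c4.png

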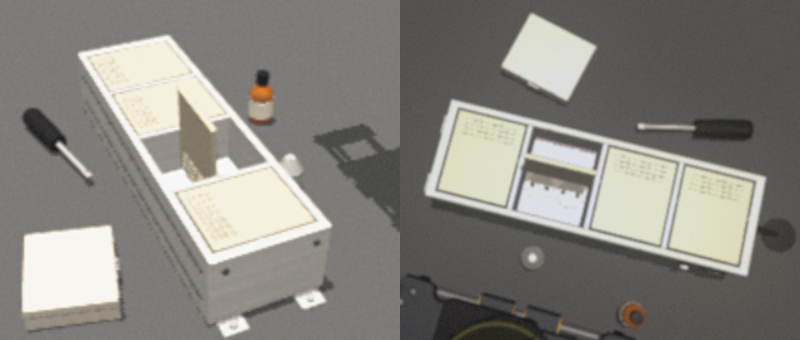

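Cover b stands upright by itself: it shows edge-on in the top view at (560,163), with the sockets visible. The other covers are shut, the loose things are in place and the arm is clear.

```bash
python3 -c "
from bench import ctrl
print(ctrl.close_job())"
```

```text
the job is handed in; nothing more can be done
None
```

Cover b, second from left, is the one that rocks. It now stands upright by itself, and I have handed the job in; no verdict was reported.

- **Finding it:** I pressed the strips with the shut fingertips from the right. Covers d and c stayed firm, with 28 N and 15 N readings and no travel. Cover b gave way at about 3 N, so I did not need to press cover a.
- **Opening it:** I pressed cover b down to about 40°. I then pushed its raised front edge back until it reached its stop at about 6 N, and withdrew the hand.
- **Last checks:** In the final pictures cover b is upright and the other three look shut. The objective, bottle, slide box and driver appear where they were. I judged the angle and positions by eye, without measuring them. The arm is clear with no force at the wrist, and the clock read about 11 s of the 54 s allowed.

None of the checks failed or disagreed, apart from a 1–2 mm spread in the estimates of where the box stands, which did not matter.

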